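# Set and lock the length stop of a carton jig

### The arm

A 6-joint arm with a two-finger parallel gripper is mounted at the origin on the work surface. World frame = base frame: x ahead of the robot, y to its left, z up, the work surface at z = 0. Lengths are in m, angles in rad, forces in N, time in s.
With the tool pointing down it reaches from about 0.275 to 0.75 m from the base axis. Payload 10.2 kg.
Tool frame: the origin (TCP) lies midway between the tips of the shut fingers; the grasp point (between the pads) lies 19 mm behind it; z points along the fingers, y is the line along which they close (so a half turn about z gives the same grasp; the last joint's range is limited). The gripper opens to 88 mm and grips with 3 to 60 N. Pads are 18 mm wide; open, the fingers measure 123 mm over their backs; the gripper's body (75 mm by 187 mm) begins 45 mm behind the grasp point.
Start: joints at [-1.367, 0.313, 1.498, -0, 1.331, -0.223], TCP at [0.217, -0.478, 0.239] pointing down, gripper open.
Joint ranges: [-2.94, 2.94], [-0.97, 2.17], [0.19, 2.56], [-1.23, 4.37], [0.02, 3.11], [-2.88, 2.88]. Speed limits (rad/s): [2.39, 2.39, 3.01, 3.14, 3.14, 3.14].

### API

Orientations are given as a rotation vector (axis times angle).
In Python, from rig import state, read_camera, close_job gives the robot as it stands.
- The arm moves only by the tool drive_tool, never from a script. Its argument "motion" is a list of rows, each an object of numbers: "gripper": the finger opening in mm, from 0 to 88.1; "x", "y", "z": the shift along the tool's x, y, z in units of 40 mm (1.0 is 40 mm); "rx", "ry", "rz": the turn, a rotation vector about the tool's x, y, z in units of 10 degrees (1.0 is 10 degrees). A call has 1 to 20 rows; each row shifts and turns the commanded pose from where the row before left it, along the tool's axes as they then stand; what a row does not reach is not made up. A row lasts 1/8 s, in which the tool goes at most 62.5 mm and 10.7 degrees, less where a joint would pass 70% of its speed; a pose out of reach is approached as far as the arm can. A call is refused whole if a number of a shift passes 1 or a number of a turn 1, either way. A call with a gripper value outside its range is refused whole. The fingers move at their own pace and stop on an object; "squeeze" is the grip in N (left out, the last holds). Time passes only in rows, so rows that do not move let the fingers close. It gives the time, the measured TCP pose, the force, the opening and the grip force at its end, in the units of the state.
- state(): the state, without advancing time (a new reading comes with each control period).
- read_camera(name): name is "scene" or "top"; returns a dict with "img" (420x560x3 uint8, blue, green, red), "vertical_fov" (degrees; the focal length in pixels is half the picture's height over the tangent of half this angle, whatever the lens; pixels are square), "cx", "cy" (the principal point, pixels), "eye" and "attitude" of the camera in the world. Camera axes: x right, y down, z forward; pixel columns grow to the right and rows downward; lengths in m; the calibration is good to about 2 mm. A picture is of the moment at which its call begins. There is no depth.
- close_job(): hands the job in; it is judged then, once.
The state is a dict: "time_s": time; "qpos": joint angles; "qvel": joint speeds; "joint_efforts": joint torques, N m; "tcp_pos": TCP position; "tcp_rot": TCP orientation; "force": force on the tool from outside, world axes, zero at the start; "ft_torque": the same for the moment, N m; "gripper_width": opening from 0.0 (shut) to 1.0 (fully open); "gripper_force": force on a finger pad.
Only numpy, scipy, OpenCV 4.12 (cv2) and the standard library are available. Lean on these libraries where they do the work, as an engineer would, in place of code of your own. Each camera call takes 0.05 s, during which the arm holds its last target. There are 200 camera calls.

### The job

Set the length stop of the carton jig to the sample carton lying in it: slacken the large lock ring by about a sixth of a turn, turn the small knob above it clockwise until the sliding fence has pushed the carton against the end plate and nips it with a light finger's pressure of about 10 N, then turn the lock ring back until it is fully tight, so that the carton stays lightly nipped. Do not touch the carton with the robot, and never squeeze it hard (more than 25 N).

Things in the scene. Friction and masses are not known exactly. Their poses are not given: they have to be found in the camera images.
- jig: The jig, fixed to the bench: grey base plate 400 x 150 x 12 mm with a blue 84 x 84 mm housing (top at 58 mm) near one end. Origin on the bench top (height 0) directly under the common upright axis of lock ring and knob; its x axis points along the base plate from the housing to the fence, carton and end plate; z up. Base plate from x = -65 to +335 mm.
- ring_grip (a point): Centre of the steel hexagonal lock ring, on the axis, half-way up the ring (75 mm above the bench). Ring: 56 mm across flats (65 mm across corners), 18 mm high (66 to 84 mm above the bench), 8 mm of free space under it down to the housing. Two of its flats face along this point's +y and -y (the others every 60 degrees); the frame turns with the ring.
- lock_ring (a joint): Angle of the lock ring, rad. 0 = fully tight, where it stops dead; it grows as the ring is turned anticlockwise seen from above (loosening), up to a stop at 1.5. From 0 to 0.3 the ring clamps the fence, above 0.3 the fence is free. The ring needs about 0.3 N m to turn (up to about 0.5 N m over the last 0.3 rad of tightening) and stays where it is left.
- knob_grip (a point): Centre of the black hexagonal adjuster knob, on the same axis above the ring, half-way up the knob (102 mm above the bench). Knob: 32 mm across flats (37 mm across corners), 24 mm high (90 to 114 mm above the bench), 6 mm of free space between it and the ring. Two of its flats face along this point's +y and -y (the others every 60 degrees); the frame turns with the knob.
- knob (a joint): Angle of the knob, rad, 0 at the start, growing clockwise seen from above, to 2.8. One radian moves the fence 12 mm towards the carton. The knob needs about 0.3 N m to turn free, plus 0.012 N m for every newton with which the fence presses on the carton, and stays where it is left. While the lock ring is tight it does not turn without being forced.
- fence_face (a point): Middle of the fence's front face, which touches the carton (36 mm above the bench). The face is an aluminium plate 100 x 40 mm on two stiff rubber buffers (about 8 N per mm, 3.5 mm travel at most) carried by the sliding fence (top at 60 mm). With the knob at 0 it lies at x = 103 mm of the jig.
- fence: The sliding fence with its sprung face. Origin on the axis of ring and knob at the bench top with the knob at 0; moves along the jig's x by 12 mm per radian of the knob.
- carton_centre (a point): Centre of the loose sample carton: cardboard, 140 mm along the jig, 100 mm wide, 55 mm high, 0.18 to 0.35 kg, its underside 12 mm above the bench. Sliding it takes 1 to 3 N. Beyond it stands the fixed aluminium end plate (55 mm high), 1 to 20 mm away: not measured, to be felt or seen. Against it the nip force climbs about 8 N per mm of fence travel.
There are look-alikes about, which are no part of the job. Leave any yellow look-alike of the part that bears carton_centre alone.

How it is judged:
By the outcome, as a careful person would: the job done as asked, in the order asked, and still so for the second after the job is handed in, with the robot touching nothing.
It also fails if it takes over 72 s, if anything falls off the work surface, if the arm or the gripper's body presses on something with over 40 N, if the wrist force passes 120 N, or if a joint passes its speed limit or range.

## Working session

There is one attempt and no reset: what is moved stays moved. The work goes in short steps, Python scripts to look and compute and a tool call to move; the robot and the scene stay as the last step left them, time stands still between calls to the robot, and variables do not carry over. Pictures are saved under pics/ and viewed, at most 10 in all, crops included, and the job is handed in when it is done.

Besides the shell and the picture viewer there is one more tool, called after ">>>" as name([rows], argument=value, ...), one row to a line, values as JSON. drive_tool: Moves the arm, as the interface text tells. Its arguments: {"type":"object","properties":{"motion":{"type":"array","items":{"type":"object","properties":{"gripper":{"type":"number"},"x":{"type":"number"},"y":{"type":"number"},"z":{"type":"number"},"rx":{"type":"number"},"ry":{"type":"number"},"rz":{"type":"number"}}}},"squeeze":{"type":"number"}},"required":["motion"]}

```bash
ls; mkdir -p pics
python3 - <<'E'
from rig import state, read_camera
import cv2,numpy as np
print(state())
for n in("scene","top"):
    c=read_camera(n); cv2.imwrite(f"pics/{n}0.png",c["img"]); print({k:v for k,v in c.items() if k!="img"})
E
```

```text
pics
{'time_s': 0.0, 'qpos': array([-1.36739622e+00,  3.13429914e-01,  1.49840965e+00,  1.89379233e-05,
        1.33096790e+00, -2.23399771e-01]), 'qvel': array([-0.00147813, -0.00024712, -0.00019766,  0.00176499,  0.00102139,
       -0.00035497]), 'joint_efforts': array([-1.75713034e-03, -4.02214730e+01, -2.52270430e+01,  6.93385955e-02,
        3.52408423e-02, -7.03590035e-05]), 'tcp_pos': array([ 0.21727471, -0.47767763,  0.23818166]), 'tcp_rot': array([-3.06914485e+00, -6.65074703e-01, -4.79535840e-05]), 'force': array([0.00293554, 0.60279872, 0.43083974]), 'ft_torque': array([0.00966226, 0.00985808, 0.03049163]), 'gripper_force': 0.0, 'gripper_width': 0.9998010676715243}
{'vertical_fov': 49.959116723777406, 'cx': 277.1951723293276, 'cy': 210.8487511452339, 'eye': array([ 1.04681289, -0.00670598,  0.77869739]), 'attitude': array([-1.7584447 , -1.78612244,  0.71827405])}
{'vertical_fov': 46.223837435088925, 'cx': 280.56307642967255, 'cy': 204.25570188019805, 'eye': array([ 0.16091792, -0.02128018,  1.35666107]), 'attitude': array([-2.11794739,  2.12243767, -0.15707509])}
```

View pics/scene0.png

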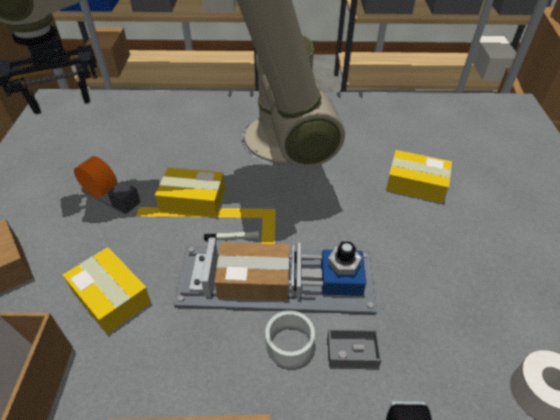

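View pics/top0.png

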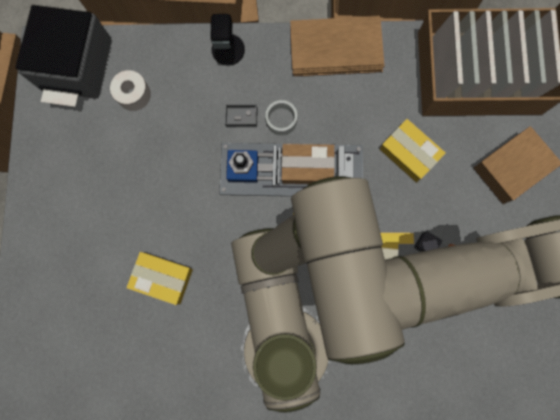

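The scene view shows the jig with its housing and knob near (345,255), fence near (298,270), carton near (253,270) and end plate near (208,270). The top view shows the knob near (240,160). I'll zoom both crops for accuracy.

```bash
cat > h.py <<'E'
import numpy as np,cv2
from scipy.spatial.transform import Rotation as R
from rig import state, read_camera
def K(c):
    f=c["img"].shape[0]/2/np.tan(np.radians(c["vertical_fov"]/2)); return np.array([[f,0,c["cx"]],[0,f,c["cy"]],[0,0,1]])
def ray(c,u,v):
    d=R.from_rotvec(c["attitude"]).as_matrix()@np.linalg.inv(K(c))@[u,v,1]; return d
def at(c,u,v,z):
    d=ray(c,u,v); return c["eye"]+d*(z-c["eye"][2])/d[2]
def proj(c,P):
    p=(np.atleast_2d(P)-c["eye"])@R.from_rotvec(c["attitude"]).as_matrix(); q=p@K(c).T; return q[:,:2]/q[:,2:]
def crop(c,u0,v0,w,h,s):
    return cv2.resize(c["img"][v0:v0+h,u0:u0+w],None,fx=s,fy=s,interpolation=cv2.INTER_CUBIC)
E
python3 - <<'E'
from h import *
a=crop(read_camera("scene"),170,230,210,85,3.8); b=crop(read_camera("top"),215,138,150,60,4.5)
a=a[:,:798]; b=np.pad(b,((0,0),(0,a.shape[1]-b.shape[1]),(0,0)))
o=np.vstack([a,b]); print(a.shape,o.shape); cv2.imwrite("pics/z1.png",o)
E
```

```text
(323, 798, 3) (593, 798, 3)
```

View pics/z1.png

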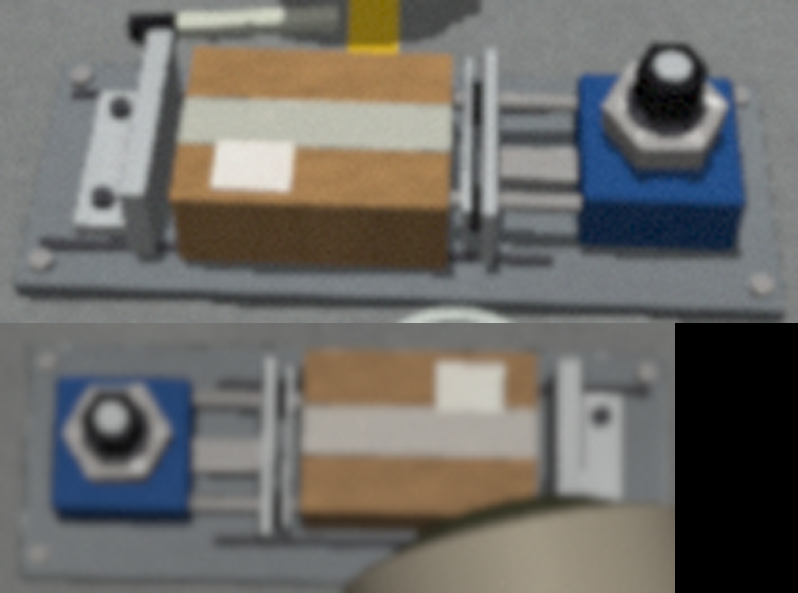

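The zoom shows the housing top corners, base-plate corners, ring and knob clearly in both views. The fence, carton and end plate are also visible, with a small gap (roughly 5–10 mm) between carton and end plate. Next I fit the jig pose to these points.

Run:
```python
from h import *
from scipy.optimize import least_squares
s=read_camera("scene"); t=read_camera("top")
S=lambda x,y:((x+.5)/3.8-.5+170,(y+.5)/3.8-.5+230)
T=lambda x,y:((x+.5)/4.5-.5+215,(y-323+.5)/4.5-.5+138)
m=1e-3
obs=[(s,(42,-42,58),S(580,77)),(s,(42,42,58),S(582,200)),(s,(-42,42,58),S(743,200)),(s,(-42,-42,58),S(738,80)),
(s,(335,75,12),S(20,286)),(s,(-65,75,12),S(785,305)),(s,(335,-75,12),S(70,68)),(s,(0,0,114),S(675,67)),
(t,(-42,42,58),T(57,379)),(t,(42,42,58),T(190,379)),(t,(-65,75,12),T(28,348)),(t,(-65,-75,12),T(20,577)),(t,(0,0,114),T(111,418))]
def pt(p,q):
    c,d=np.cos(p[2]),np.sin(p[2]); return np.array([p[0]+(c*q[0]-d*q[1])*m,p[1]+(d*q[0]+c*q[1])*m,q[2]*m])
f=lambda p:np.concatenate([proj(c,pt(p,q))[0]-u for c,q,u in obs])
r=least_squares(f,[.5,.15,-1.57],loss="soft_l1"); p=r.x
print(p,np.degrees(p[2]));print(f(p).reshape(-1,2).round(1))
# axis from knob/ring
print("knob top", at(s,*S(675,67),.114), at(t,*T(111,418),.114))
back=lambda w:np.array([[np.cos(p[2]),np.sin(p[2])],[-np.sin(p[2]),np.cos(p[2])]])@(w[:2]-p[:2])*1e3
# ring corners top z=84
for xy in[(602,115),(640,166),(706,166),(729,112)]: q=back(at(s,*S(*xy),.084)); print("ringS",q,np.degrees(np.arctan2(q[1],q[0])),np.hypot(*q))
for xy in[(62,433),(88,388),(148,388),(173,432),(145,478),(88,478)]: q=back(at(t,*T(*xy),.084)); print("ringT",q,np.degrees(np.arctan2(q[1],q[0])),np.hypot(*q))
# carton / end plate
print("carton S top", [back(at(s,*S(*a),.067)).round(1) for a in[(452,55),(450,207),(172,203),(193,47)]])
print("endplate S top z55",[back(at(s,*S(*a),.055)).round(1) for a in[(175,30),(152,32),(155,205)]])
print("carton T",[back(at(t,*T(*a),.067)).round(1) for a in[(303,352),(536,352),(302,517)]], "end", [back(at(t,*T(*a),.055)).round(1) for a in[(558,358),(582,358)]])
```

```text
[ 0.49828278  0.11947511 -1.58817426] -90.9956820791873
[[-0.8 -2. ]
 [ 0.2 -0.6]
 [ 1.5  0.6]
 [-1.5 -1.7]
 [-2.3  0.1]
 [ 0.7  1.1]
 [-2.3 -1.5]
 [-0.8 -0.4]
 [-1.5 -0.9]
 [-0.4 -0.6]
 [-0.5 -0.8]
 [-0.8  0.1]
 [-0.9  0. ]]
knob top [0.49913612 0.12082711 0.114     ] [0.49839518 0.11708839 0.114     ]
ringS [32.97367747  8.98070379] 15.235519196350635 34.174792561839226
ringS [15.56062512 40.3155965 ] 68.89488997152542 43.21435381069326
ringS [-17.2745592   39.19843451] 113.78285392956256 42.83605564717873
ringS [-32.04143602   4.82888873] 171.42958673488567 32.40326817816511
ringT [-29.9810236   -1.26046545] -177.59258235831464 30.007508211073915
ringT [-15.42396354  26.53380419] 120.16921604787842 30.691064108125346
ringT [20.40550378 26.90557334] 52.822891629942696 33.76824634902437
ringT [36.04821777  0.0711237 ] 0.11304533192210421 36.048287933850574
ringT [ 20.21973182 -28.13235268] -54.29384129885451 34.64486718524706
ringT [-13.57427528 -28.51880151] -115.45334382485656 31.584537183922794
carton S top [array([109.9, -42.3]), array([109.5,  56.2]), array([248.4,  58.5]), array([250.1, -43.1])]
endplate S top z55 [array([263.8, -65. ]), array([276.3, -63.1]), array([259.1,  51.7])]
carton T [array([111.9,  55.2]), array([252.3,  56.6]), array([113. , -46.8])] end [array([266.7,  56.6]), array([281.2,  56.7])]
```

Fit: axis near (0.4985, 0.119), jig yaw −91°, ring flats aligned with the jig. The two views agree to about 2 mm. Now I move above the axis.

>>> drive_tool([
  {"gripper":88,"x":0.786,"y":-0.668},
  {"x":0.786,"y":-0.668},
  {"x":0.786,"y":-0.668},
  {"x":0.786,"y":-0.668},
  {"x":0.786,"y":-0.668},
  {"x":0.786,"y":-0.668},
  {"x":0.786,"y":-0.668},
  {"x":0.786,"y":-0.668},
  {"x":0.786,"y":-0.668},
  {"x":0.786,"y":-0.668},
  {"x":0.786,"y":-0.668},
  {"x":0.786,"y":-0.668},
  {"x":0.786,"y":-0.668},
  {"x":0.786,"y":-0.668},
  {"x":0.786,"y":-0.668},
  {"x":0.786,"y":-0.668},
  {},
], squeeze=50)

```text
invalid input at $.motion[0]: expected keys gripper, x, y, z, rx, ry, rz
```

>>> drive_tool([
  {"rz":-0.92},
  {"rz":-0.92},
  {"rz":-0.92},
  {"rz":-0.92},
  {"rz":-0.92},
  {"rz":-0.92},
  {"rz":-0.92},
  {},
])

```text
invalid input at $.motion[0]: expected keys gripper, x, y, z, rx, ry, rz
```

```bash
cat >> h.py <<'E'
def rep(tag=""):
    s=state(); M=R.from_rotvec(s["tcp_rot"]).as_matrix(); print(tag,round(s["time_s"],2),"tcp",s["tcp_pos"].round(4),"yawy",np.degrees(np.arctan2(M[1,1],M[0,1])).round(1),"z",M[:,2].round(3),"F",s["force"].round(1),"T",s["ft_torque"].round(3),"w",round(s["gripper_width"]*88.1,1),"g",round(s["gripper_force"],1),"j6",np.degrees(s["qpos"][5]).round(0)); return s
def totool(d):
    return R.from_rotvec(state()["tcp_rot"]).inv().apply(d)
E
python3 - <<'E'
from h import *
s=rep(); print(totool(np.array([.4985,.119,.15])-s["tcp_pos"])/.04)
c=read_camera("top"); a=crop(c,205,128,80,80,7); c=read_camera("scene"); b=crop(c,310,215,80,80,3)
cv2.imwrite("pics/k1.png",np.hstack([a[:560],np.pad(b,((0,560-240),(0,0),(0,0)))]))
E
```

```text
0.3 tcp [ 0.2173 -0.4778  0.2385] yawy -65.5 z [-0.  0. -1.] F [ 0.5  0.2 -0.4] T [0.029 0.036 0.004] w 88.3 g 0.0 j6 -13.0
[ 12.57573934 -10.6711298    2.21967642]
```

>>> drive_tool([
  {"gripper":88,"x":0.97,"y":-0.82,"z":0,"rx":0,"ry":0,"rz":0},
  {"gripper":88,"x":0.97,"y":-0.82,"z":0,"rx":0,"ry":0,"rz":0},
  {"gripper":88,"x":0.97,"y":-0.82,"z":0,"rx":0,"ry":0,"rz":0},
  {"gripper":88,"x":0.97,"y":-0.82,"z":0,"rx":0,"ry":0,"rz":0},
  {"gripper":88,"x":0.97,"y":-0.82,"z":0,"rx":0,"ry":0,"rz":0},
  {"gripper":88,"x":0.97,"y":-0.82,"z":0,"rx":0,"ry":0,"rz":0},
  {"gripper":88,"x":0.97,"y":-0.82,"z":0,"rx":0,"ry":0,"rz":0},
  {"gripper":88,"x":0.97,"y":-0.82,"z":0,"rx":0,"ry":0,"rz":0},
  {"gripper":88,"x":0.97,"y":-0.82,"z":0,"rx":0,"ry":0,"rz":0},
  {"gripper":88,"x":0.97,"y":-0.82,"z":0,"rx":0,"ry":0,"rz":0},
  {"gripper":88,"x":0.97,"y":-0.82,"z":0,"rx":0,"ry":0,"rz":0},
  {"gripper":88,"x":0.97,"y":-0.82,"z":0,"rx":0,"ry":0,"rz":0},
  {"gripper":88,"x":0.97,"y":-0.82,"z":0,"rx":0,"ry":0,"rz":0},
], squeeze=50)

```text
time_s: 2.02
tcp_pos: [0.5005, 0.1207, 0.2388]
tcp_rot: [3.07, 0.666, 0.0]
force: [-0.7, -1.1, 0.0]
gripper_width: 0.998
gripper_force: 0.0
```

>>> drive_tool([
  {"gripper":88,"x":0,"y":0,"z":0,"rx":0,"ry":0,"rz":-0.92},
  {"gripper":88,"x":0,"y":0,"z":0,"rx":0,"ry":0,"rz":-0.92},
  {"gripper":88,"x":0,"y":0,"z":0,"rx":0,"ry":0,"rz":-0.92},
  {"gripper":88,"x":0,"y":0,"z":0,"rx":0,"ry":0,"rz":-0.92},
  {"gripper":88,"x":0,"y":0,"z":0,"rx":0,"ry":0,"rz":-0.92},
  {"gripper":88,"x":0,"y":0,"z":0,"rx":0,"ry":0,"rz":-0.92},
  {"gripper":88,"x":0,"y":0,"z":0,"rx":0,"ry":0,"rz":-0.92},
  {"gripper":88,"x":0,"y":0,"z":0,"rx":0,"ry":0,"rz":0},
])

```text
time_s: 3.02
tcp_pos: [0.5, 0.119, 0.2387]
tcp_rot: [2.245, 2.198, 0.0]
force: [-0.1, 0.5, -0.0]
gripper_width: 0.997
gripper_force: 0.0
```

Run:
```python
from h import *
s=rep(); print(totool(np.array([.4985,.119,.145])-s["tcp_pos"])/.04)
```

```text
3.02 tcp [0.5    0.119  0.2387] yawy -1.2 z [ 0.  0. -1.] F [-0.1  0.5 -0. ] T [-0.056 -0.023  0.013] w 87.8 g 0.0 j6 2.0
[-1.35424318e-03 -3.65701388e-02  2.34290846e+00]
```

>>> drive_tool([
  {"gripper":88,"x":0,"y":-0.037,"z":0.9,"rx":0,"ry":0,"rz":0},
  {"gripper":88,"x":0,"y":0,"z":0.9,"rx":0,"ry":0,"rz":0},
  {"gripper":88,"x":0,"y":0,"z":0.9,"rx":0,"ry":0,"rz":0},
  {"gripper":88,"x":0,"y":0,"z":0,"rx":0,"ry":0,"rz":0},
])

```text
time_s: 3.52
tcp_pos: [0.4973, 0.119, 0.1291]
tcp_rot: [-2.244, -2.194, 0.005]
force: [-0.0, -0.3, 0.5]
gripper_width: 1.001
gripper_force: 0.0
```

Run:
```python
from h import *
s=rep()
c=read_camera("scene"); b=crop(c,290,180,120,120,5); cv2.imwrite("pics/k1.png",b)
```

```text
3.52 tcp [0.4973 0.119  0.1291] yawy -1.3 z [-0.005 -0.    -1.   ] F [-0.  -0.3  0.5] T [-0.062 -0.091  0.03 ] w 88.2 g 0.0 j6 2.0
```

View pics/k1.png

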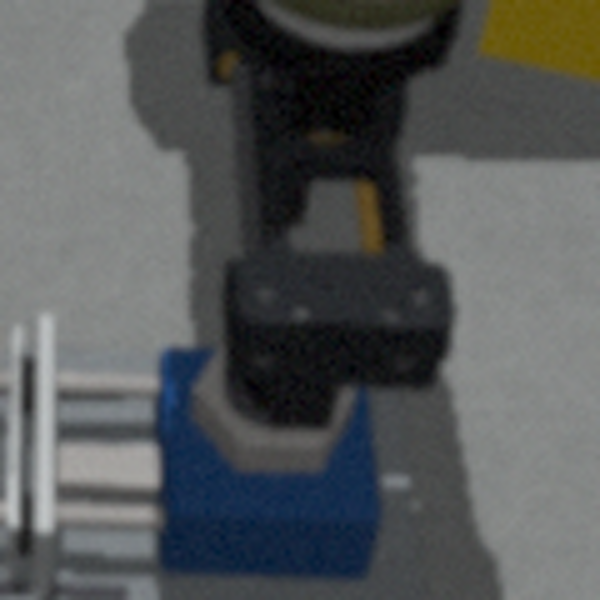

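The close view shows the near finger in front of the knob, its tip bottom at about crop (285,420), and the ring below it. I compare that tip with its projected position.

Run:
```python
from h import *
c=read_camera("scene"); p=np.array([.4973,.119])
for q in[(.4973+.053,.119,.129),(.4973+.044,.128,.129),(.4973+.044,.110,.129),(.4983,.119,.084),(.4983+.028,.119-.016,.084),(.4983+.028,.119+.016,.084)]: print(q,((proj(c,q)[0]-[290,180])*5).round(0))
```

```text
(0.5503, 0.119, 0.129) [299. 420.]
(0.5413, 0.128, 0.129) [322. 400.]
(0.5413, 0.11, 0.129) [272. 400.]
(0.4983, 0.119, 0.084) [273. 384.]
(0.5263, 0.103, 0.084) [237. 441.]
(0.5263, 0.135, 0.084) [321. 442.]
```

Consistent within about 2 mm. I descend around the ring, with the tips at about 63 mm.

>>> drive_tool([
  {"gripper":88,"x":0,"y":0.03,"z":0.4,"rx":0,"ry":0,"rz":0},
  {"gripper":88,"x":0,"y":0,"z":0.4,"rx":0,"ry":0,"rz":0},
  {"gripper":88,"x":0,"y":0,"z":0.4,"rx":0,"ry":0,"rz":0},
  {"gripper":88,"x":0,"y":0,"z":0.45,"rx":0,"ry":0,"rz":0},
  {"gripper":88,"x":0,"y":0,"z":0,"rx":0,"ry":0,"rz":0},
])

```text
time_s: 4.25
tcp_pos: [0.4989, 0.119, 0.0632]
tcp_rot: [-2.242, -2.197, 0.003]
force: [0.2, -0.4, -0.1]
gripper_width: 1.002
gripper_force: 0.0
```

>>> drive_tool([
  {"gripper":50,"x":0,"y":0,"z":0,"rx":0,"ry":0,"rz":0},
  {"gripper":50,"x":0,"y":0,"z":0,"rx":0,"ry":0,"rz":0},
  {"gripper":50,"x":0,"y":0,"z":0,"rx":0,"ry":0,"rz":0},
  {"gripper":50,"x":0,"y":0,"z":0,"rx":0,"ry":0,"rz":0},
], squeeze=12)

```text
time_s: 4.75
tcp_pos: [0.4971, 0.1191, 0.0648]
tcp_rot: [-2.239, -2.197, 0.008]
force: [-12.9, -1.9, 11.3]
gripper_width: 0.64
gripper_force: 12.0
```

Run:
```python
from h import *
rep()
```

```text
4.75 tcp [0.4971 0.1191 0.0648] yawy -1.1 z [-0.007 -0.    -1.   ] F [-12.9  -1.9  11.3] T [-0.131  2.3    0.155] w 56.4 g 12.0 j6 1.0
```

>>> drive_tool([
  {"gripper":50,"x":0,"y":-0.045,"z":0,"rx":0,"ry":0,"rz":0},
  {"gripper":50,"x":0,"y":0,"z":0,"rx":0,"ry":0,"rz":0},
], squeeze=12)

```text
time_s: 5.0
tcp_pos: [0.497, 0.1191, 0.0648]
tcp_rot: [-2.242, -2.199, 0.003]
force: [-6.7, -0.6, 4.7]
gripper_width: 0.642
gripper_force: 12.0
```

Run:
```python
from h import *
rep()
```

```text
5.0 tcp [0.497  0.1191 0.0648] yawy -1.1 z [-0.002 -0.    -1.   ] F [-6.7 -0.6  4.7] T [-0.028  1.359  0.201] w 56.5 g 12.0 j6 1.0
```

>>> drive_tool([
  {"gripper":50,"x":0,"y":-0.04,"z":-0.02,"rx":0,"ry":0,"rz":0},
  {"gripper":50,"x":0,"y":0,"z":0,"rx":0,"ry":0,"rz":0},
  {"gripper":50,"x":0,"y":0,"z":0,"rx":0,"ry":0,"rz":0},
], squeeze=55)

```text
time_s: 5.38
tcp_pos: [0.4968, 0.1191, 0.0649]
tcp_rot: [2.243, 2.199, 0.001]
force: [7.4, 1.1, -9.0]
gripper_width: 0.63
gripper_force: 54.9
```

Run:
```python
from h import *
rep()
```

```text
5.38 tcp [0.4968 0.1191 0.0649] yawy -1.1 z [ 0.001  0.    -1.   ] F [ 7.4  1.1 -9. ] T [0.274 0.174 0.445] w 55.5 g 54.9 j6 1.0
```

>>> drive_tool([
  {"gripper":50,"x":0,"y":0.01,"z":0.01,"rx":0,"ry":0,"rz":-0.5},
  {"gripper":50,"x":0,"y":0,"z":0,"rx":0,"ry":0,"rz":-0.5},
  {"gripper":50,"x":0,"y":0,"z":0,"rx":0,"ry":0,"rz":-0.5},
  {"gripper":50,"x":0,"y":0,"z":0,"rx":0,"ry":0,"rz":-0.5},
])

```text
time_s: 5.88
tcp_pos: [0.4969, 0.1191, 0.0649]
tcp_rot: [-1.825, -2.557, -0.001]
force: [4.9, 1.9, -3.2]
gripper_width: 0.631
gripper_force: 54.5
```

Run:
```python
from h import *
s=rep(); print(totool(s["force"]))
```

```text
5.88 tcp [0.4969 0.1191 0.0649] yawy 18.9 z [ 0.  0. -1.] F [ 4.9  1.9 -3.2] T [-0.152  0.64  -0.338] w 55.6 g 54.5 j6 -19.0
[0.23041678 5.24123439 3.219512  ]
```

>>> drive_tool([
  {"gripper":50,"x":0,"y":0.01,"z":0,"rx":0,"ry":0,"rz":-0.6},
  {"gripper":50,"x":0,"y":0,"z":0,"rx":0,"ry":0,"rz":-0.6},
  {"gripper":50,"x":0,"y":0,"z":0,"rx":0,"ry":0,"rz":-0.6},
  {"gripper":50,"x":0,"y":0,"z":0,"rx":0,"ry":0,"rz":-0.6},
  {"gripper":50,"x":0,"y":0,"z":0,"rx":0,"ry":0,"rz":-0.6},
  {"gripper":50,"x":0,"y":0,"z":0,"rx":0,"ry":0,"rz":-0.6},
  {"gripper":50,"x":0,"y":0,"z":0,"rx":0,"ry":0,"rz":-0.4},
  {"gripper":50,"x":0,"y":0,"z":0,"rx":0,"ry":0,"rz":0},
])

```text
time_s: 6.88
tcp_pos: [0.4972, 0.1193, 0.0649]
tcp_rot: [0.843, 3.026, -0.0]
force: [2.9, 2.5, -4.7]
gripper_width: 0.63
gripper_force: 54.8
```

Run:
```python
from h import *
s=rep(); print(totool(s["force"]))
```

```text
6.88 tcp [0.4972 0.1193 0.0649] yawy 58.9 z [ 0. -0. -1.] F [ 2.9  2.5 -4.7] T [-0.575  0.207  0.323] w 55.5 g 54.8 j6 -58.0
[-1.16299617  3.63055161  4.73047036]
```

>>> drive_tool([
  {"gripper":70,"x":0,"y":0,"z":0,"rx":0,"ry":0,"rz":0},
  {"gripper":70,"x":0,"y":0,"z":0,"rx":0,"ry":0,"rz":0},
  {"gripper":70,"x":0,"y":0,"z":-0.3,"rx":0,"ry":0,"rz":0},
  {"gripper":70,"x":0,"y":0,"z":-0.3,"rx":0,"ry":0,"rz":0},
  {"gripper":70,"x":0,"y":0,"z":0,"rx":0,"ry":0,"rz":0},
  {"gripper":70,"x":0,"y":0,"z":0,"rx":0,"ry":0,"rz":0},
])

```text
time_s: 7.62
tcp_pos: [0.497, 0.1192, 0.0891]
tcp_rot: [0.844, 3.026, 0.0]
force: [0.2, 0.8, -0.6]
gripper_width: 0.798
gripper_force: 0.0
```

Run:
```python
from h import *
s=rep(); print(totool(s["force"]), totool(np.array([.497,.119,.0885])-s["tcp_pos"])/.04)
```

```text
7.62 tcp [0.497  0.1192 0.0891] yawy 58.9 z [ 0.  0. -1.] F [ 0.2  0.8 -0.6] T [-0.08  -0.148  0.072] w 70.3 g 0.0 j6 -59.0
[0.27703589 0.82460111 0.5557811 ] [-0.00391844 -0.00441807  0.01586405]
```

Well centred. I close gently on the knob first to check its alignment.

>>> drive_tool([
  {"gripper":25,"x":0,"y":0,"z":0,"rx":0,"ry":0,"rz":0},
  {"gripper":25,"x":0,"y":0,"z":0,"rx":0,"ry":0,"rz":0},
  {"gripper":25,"x":0,"y":0,"z":0,"rx":0,"ry":0,"rz":0},
  {"gripper":25,"x":0,"y":0,"z":0,"rx":0,"ry":0,"rz":0},
  {"gripper":25,"x":0,"y":0,"z":0,"rx":0,"ry":0,"rz":0},
], squeeze=12)

```text
time_s: 8.25
tcp_pos: [0.4971, 0.1194, 0.0891]
tcp_rot: [0.844, 3.026, 0.001]
force: [1.9, 1.4, -0.5]
gripper_width: 0.362
gripper_force: 12.0
```

Run:
```python
from h import *
s=rep(); print(totool(s["force"]))
```

```text
8.25 tcp [0.4971 0.1194 0.0891] yawy 58.8 z [ 0.  0. -1.] F [ 1.9  1.4 -0.5] T [ 0.25  -0.291 -0.112] w 31.9 g 12.0 j6 -59.0
[-0.86252908  2.20061059  0.45899481]
```

Width is 31.9 mm, so the pads sit on the flats. I turn clockwise in stages.

>>> drive_tool([
  {"gripper":25,"x":0,"y":0,"z":0,"rx":0,"ry":0,"rz":0},
  {"gripper":25,"x":0,"y":0,"z":0,"rx":0,"ry":0,"rz":0.4},
  {"gripper":25,"x":0,"y":0,"z":0,"rx":0,"ry":0,"rz":0.4},
  {"gripper":25,"x":0,"y":0,"z":0,"rx":0,"ry":0,"rz":0.4},
  {"gripper":25,"x":0,"y":0,"z":0,"rx":0,"ry":0,"rz":0.4},
  {"gripper":25,"x":0,"y":0,"z":0,"rx":0,"ry":0,"rz":0.4},
], squeeze=50)

```text
time_s: 9.0
tcp_pos: [0.4971, 0.1193, 0.0891]
tcp_rot: [1.358, 2.833, -0.0]
force: [1.3, 2.4, -0.8]
gripper_width: 0.357
gripper_force: 50.0
```

Run:
```python
from h import *
s=rep()
```

```text
9.0 tcp [0.4971 0.1193 0.0891] yawy 38.8 z [ 0. -0. -1.] F [ 1.3  2.4 -0.8] T [ 0.262 -0.288  0.322] w 31.5 g 50.0 j6 -38.0
```

>>> drive_tool([
  {"gripper":25,"x":0,"y":0,"z":0,"rx":0,"ry":0,"rz":0.5},
  {"gripper":25,"x":0,"y":0,"z":0,"rx":0,"ry":0,"rz":0.5},
  {"gripper":25,"x":0,"y":0,"z":0,"rx":0,"ry":0,"rz":0.5},
  {"gripper":25,"x":0,"y":0,"z":0,"rx":0,"ry":0,"rz":0.5},
  {"gripper":25,"x":0,"y":0,"z":0,"rx":0,"ry":0,"rz":0.5},
  {"gripper":25,"x":0,"y":0,"z":0,"rx":0,"ry":0,"rz":0.5},
  {"gripper":25,"x":0,"y":0,"z":0,"rx":0,"ry":0,"rz":0.2},
  {"gripper":25,"x":0,"y":0,"z":0,"rx":0,"ry":0,"rz":0.2},
])

```text
time_s: 10.0
tcp_pos: [0.497, 0.1192, 0.0891]
tcp_rot: [-2.126, -2.313, 0.0]
force: [-0.3, 1.6, -1.0]
gripper_width: 0.356
gripper_force: 50.0
```

Run:
```python
from h import *
s=rep()
c=read_camera("scene"); cv2.imwrite("pics/f1.png",crop(c,170,215,210,110,3.8)[:,:798])
```

```text
10.0 tcp [0.497  0.1192 0.0891] yawy 4.8 z [-0. -0. -1.] F [-0.3  1.6 -1. ] T [ 0.209 -0.067  0.337] w 31.4 g 50.0 j6 -4.0
```

View pics/f1.png

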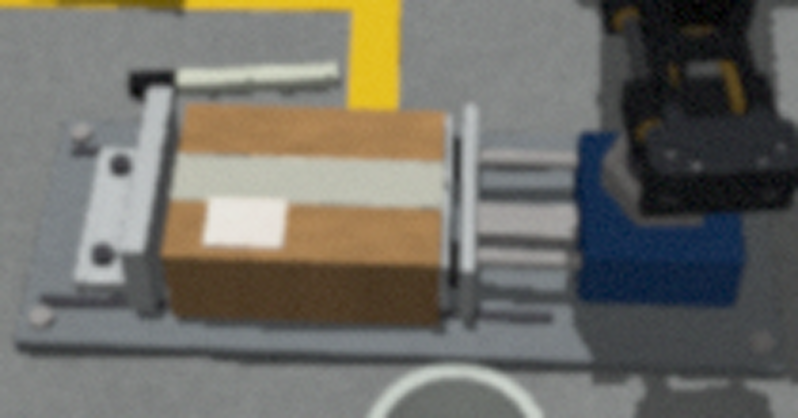

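The fence has met the carton and pushed it a few mm. The carton still has a gap to the end plate at about (165,200). I continue in small steps, reading the torque each time.

>>> drive_tool([
  {"gripper":25,"x":0,"y":0,"z":0,"rx":0,"ry":0,"rz":0.2},
  {"gripper":25,"x":0,"y":0,"z":0,"rx":0,"ry":0,"rz":0.2},
  {"gripper":25,"x":0,"y":0,"z":0,"rx":0,"ry":0,"rz":0.2},
  {"gripper":25,"x":0,"y":0,"z":0,"rx":0,"ry":0,"rz":0.2},
])

```text
time_s: 10.55
tcp_pos: [0.4969, 0.1192, 0.0891]
tcp_rot: [-2.284, -2.157, 0.0]
force: [-1.2, 0.6, -0.6]
gripper_width: 0.361
gripper_force: 50.0
```

```bash
python3 -c "
from h import *
rep()"
```

```text
10.55 tcp [0.4969 0.1192 0.0891] yawy -3.3 z [-0.  0. -1.] F [-1.2  0.6 -0.6] T [0.188 0.053 0.348] w 31.8 g 50.0 j6 4.0
```

>>> drive_tool([
  {"gripper":25,"x":0,"y":0,"z":0,"rx":0,"ry":0,"rz":0.2},
  {"gripper":25,"x":0,"y":0,"z":0,"rx":0,"ry":0,"rz":0.2},
  {"gripper":25,"x":0,"y":0,"z":0,"rx":0,"ry":0,"rz":0.2},
])

```text
time_s: 10.92
tcp_pos: [0.4969, 0.1192, 0.0891]
tcp_rot: [-2.394, -2.034, 0.0]
force: [-2.5, 0.8, -1.7]
gripper_width: 0.356
gripper_force: 50.0
```

```bash
python3 -c "
from h import *
rep()"
```

```text
10.93 tcp [0.4969 0.1192 0.0891] yawy -9.3 z [-0.  0. -1.] F [-2.5  0.8 -1.7] T [0.209 0.179 0.354] w 31.3 g 50.0 j6 10.0
```

>>> drive_tool([
  {"gripper":25,"x":0,"y":0,"z":0,"rx":0,"ry":0,"rz":0.2},
  {"gripper":25,"x":0,"y":0,"z":0,"rx":0,"ry":0,"rz":0.2},
])

```text
time_s: 11.18
tcp_pos: [0.4969, 0.1192, 0.0891]
tcp_rot: [-2.463, -1.95, 0.0]
force: [-2.1, 1.8, -1.1]
gripper_width: 0.36
gripper_force: 50.0
```

```bash
python3 -c "
from h import *
rep()"
```

```text
11.18 tcp [0.4969 0.1192 0.0891] yawy -13.3 z [-0.  0. -1.] F [-2.1  1.8 -1.1] T [0.169 0.354 0.346] w 31.7 g 50.0 j6 14.0
```

>>> drive_tool([
  {"gripper":25,"x":0,"y":0,"z":0,"rx":0,"ry":0,"rz":0.2},
  {"gripper":25,"x":0,"y":0,"z":0,"rx":0,"ry":0,"rz":0.2},
])

```text
time_s: 11.42
tcp_pos: [0.4969, 0.1192, 0.0891]
tcp_rot: [-2.53, -1.862, 0.001]
force: [-4.0, 1.6, -0.0]
gripper_width: 0.36
gripper_force: 50.0
```

```bash
python3 -c "
from h import *
rep()"
```

```text
11.43 tcp [0.4969 0.1192 0.0891] yawy -17.3 z [-0.  0. -1.] F [-4.   1.6 -0. ] T [0.167 0.452 0.346] w 31.7 g 50.0 j6 18.0
```

>>> drive_tool([
  {"gripper":25,"x":0,"y":0,"z":0,"rx":0,"ry":0,"rz":0.2},
  {"gripper":25,"x":0,"y":0,"z":0,"rx":0,"ry":0,"rz":0.2},
])

```text
time_s: 11.68
tcp_pos: [0.4969, 0.1193, 0.0891]
tcp_rot: [-2.593, -1.773, 0.001]
force: [-4.3, 1.8, -0.2]
gripper_width: 0.36
gripper_force: 50.0
```

```bash
python3 -c "
from h import *
rep()"
```

```text
11.68 tcp [0.4969 0.1193 0.0891] yawy -21.3 z [-0.  0. -1.] F [-4.3  1.8 -0.2] T [0.227 0.571 0.335] w 31.7 g 50.0 j6 22.0
```

>>> drive_tool([
  {"gripper":25,"x":0,"y":0,"z":0,"rx":0,"ry":0,"rz":0.2},
  {"gripper":25,"x":0,"y":0,"z":0,"rx":0,"ry":0,"rz":0.2},
])

```text
time_s: 11.92
tcp_pos: [0.4969, 0.1193, 0.0891]
tcp_rot: [-2.653, -1.681, 0.001]
force: [-5.5, 2.0, -0.5]
gripper_width: 0.363
gripper_force: 50.0
```

```bash
python3 -c "
from h import *
rep()"
```

```text
11.93 tcp [0.4969 0.1193 0.0891] yawy -25.3 z [-0.001  0.    -1.   ] F [-5.5  2.  -0.5] T [0.241 0.688 0.332] w 32.0 g 50.0 j6 26.0
```

>>> drive_tool([
  {"gripper":25,"x":0,"y":0,"z":0,"rx":0,"ry":0,"rz":0.2},
  {"gripper":25,"x":0,"y":0,"z":0,"rx":0,"ry":0,"rz":0.2},
])

```text
time_s: 12.18
tcp_pos: [0.4969, 0.1193, 0.0891]
tcp_rot: [-2.711, -1.588, 0.001]
force: [-4.3, 1.7, 0.6]
gripper_width: 0.359
gripper_force: 50.0
```

```bash
python3 -c "
from h import *
rep()"
```

```text
12.18 tcp [0.4969 0.1193 0.0891] yawy -29.3 z [-0.  0. -1.] F [-4.3  1.7  0.6] T [0.298 0.817 0.387] w 31.6 g 50.0 j6 30.0
```

>>> drive_tool([
  {"gripper":25,"x":0,"y":0,"z":0,"rx":0,"ry":0,"rz":0.2},
  {"gripper":25,"x":0,"y":0,"z":0,"rx":0,"ry":0,"rz":0.2},
])

```text
time_s: 12.42
tcp_pos: [0.4969, 0.1193, 0.0891]
tcp_rot: [-2.764, -1.492, 0.001]
force: [-4.8, 2.2, 0.1]
gripper_width: 0.359
gripper_force: 50.0
```

```bash
python3 -c "
from h import *
rep()"
```

```text
12.43 tcp [0.4969 0.1193 0.0891] yawy -33.3 z [-0.001  0.    -1.   ] F [-4.8  2.2  0.1] T [0.265 0.753 0.365] w 31.7 g 50.0 j6 34.0
```

>>> drive_tool([
  {"gripper":25,"x":0,"y":0,"z":0,"rx":0,"ry":0,"rz":0.2},
  {"gripper":25,"x":0,"y":0,"z":0,"rx":0,"ry":0,"rz":0.2},
])

```text
time_s: 12.68
tcp_pos: [0.4968, 0.1193, 0.089]
tcp_rot: [-2.815, -1.395, 0.001]
force: [-4.6, 1.2, 0.7]
gripper_width: 0.36
gripper_force: 50.0
```

```bash
python3 -c "
from h import *
rep()
c=read_camera('scene');rep(); cv2.imwrite('pics/f2.png',crop(c,175,230,130,85,6))"
```

```text
12.68 tcp [0.4968 0.1193 0.089 ] yawy -37.3 z [-0.001  0.    -1.   ] F [-4.6  1.2  0.7] T [0.237 0.781 0.302] w 31.7 g 50.0 j6 38.0
 12.72 tcp [0.4968 0.1193 0.0891] yawy -37.4 z [-0.001  0.    -1.   ] F [-5.2  0.6  0.7] T [0.231 0.794 0.168] w 31.7 g 50.0 j6 38.0
```

View pics/f2.png

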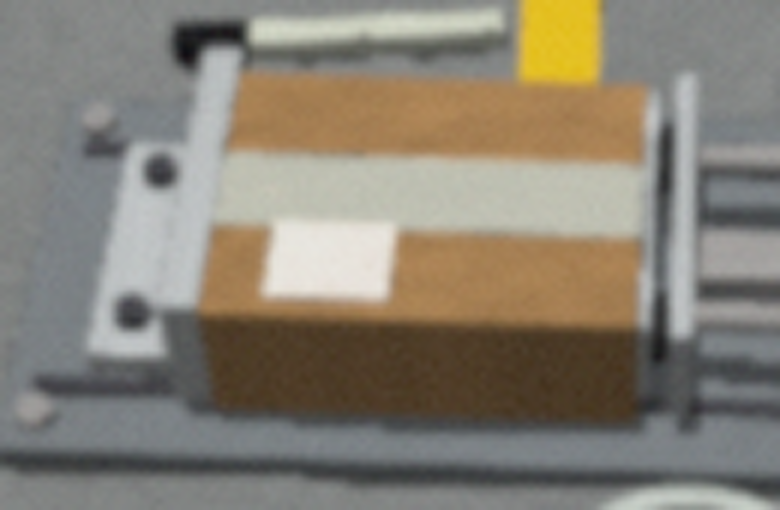

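The carton's left end is now within about 1–3 mm of the end plate near (205,400). Torque is still at baseline, so I continue in small steps.

>>> drive_tool([
  {"gripper":25,"x":0,"y":0,"z":0,"rx":0,"ry":0,"rz":0.2},
  {"gripper":25,"x":0,"y":0,"z":0,"rx":0,"ry":0,"rz":0.2},
])

```text
time_s: 12.98
tcp_pos: [0.4968, 0.1193, 0.089]
tcp_rot: [-2.862, -1.296, 0.001]
force: [-5.2, 2.3, 1.3]
gripper_width: 0.357
gripper_force: 50.0
```

```bash
python3 -c "
from h import *
rep()"
```

```text
12.97 tcp [0.4968 0.1193 0.089 ] yawy -41.3 z [-0.001  0.    -1.   ] F [-5.2  2.3  1.3] T [0.3   0.801 0.405] w 31.5 g 50.0 j6 42.0
```

>>> drive_tool([
  {"gripper":25,"x":0,"y":0,"z":0,"rx":0,"ry":0,"rz":0.2},
])

```text
time_s: 13.1
tcp_pos: [0.4968, 0.1193, 0.0891]
tcp_rot: [-2.884, -1.246, 0.001]
force: [-5.0, 2.0, -0.0]
gripper_width: 0.354
gripper_force: 50.1
```

```bash
python3 -c "
from h import *
rep()"
```

```text
13.1 tcp [0.4968 0.1193 0.0891] yawy -43.3 z [-0.001  0.    -1.   ] F [-5.  2. -0.] T [0.278 0.819 0.489] w 31.2 g 50.1 j6 44.0
```

>>> drive_tool([
  {"gripper":25,"x":0,"y":0,"z":0,"rx":0,"ry":0,"rz":0.04},
])

```text
time_s: 13.22
tcp_pos: [0.4968, 0.1193, 0.0891]
tcp_rot: [-2.888, -1.237, 0.001]
force: [-4.5, 1.6, 1.1]
gripper_width: 0.358
gripper_force: 50.1
```

```bash
python3 -c "
from h import *
rep()
read_camera('top');rep()"
```

```text
13.22 tcp [0.4968 0.1193 0.0891] yawy -43.6 z [-0.001  0.    -1.   ] F [-4.5  1.6  1.1] T [0.278 0.79  0.442] w 31.6 g 50.1 j6 44.0
 13.28 tcp [0.4968 0.1193 0.0891] yawy -43.6 z [-0.001  0.    -1.   ] F [-5.5  1.9 -0.1] T [0.281 0.812 0.361] w 31.6 g 50.0 j6 44.0
```

Torque is up about 0.12–0.14 N·m over the baseline, so roughly 10–11 N of nip. I release the knob and rotate to the ring flats at yaw −61°.

>>> drive_tool([
  {"gripper":88,"x":0,"y":0,"z":0,"rx":0,"ry":0,"rz":0},
  {"gripper":88,"x":0,"y":0,"z":0,"rx":0,"ry":0,"rz":0},
  {"gripper":88,"x":0,"y":0,"z":0,"rx":0,"ry":0,"rz":0},
  {"gripper":88,"x":0,"y":0,"z":0,"rx":0,"ry":0,"rz":0.58},
  {"gripper":88,"x":0,"y":0,"z":0,"rx":0,"ry":0,"rz":0.58},
  {"gripper":88,"x":0,"y":0,"z":0,"rx":0,"ry":0,"rz":0.58},
  {"gripper":88,"x":0,"y":0,"z":0,"rx":0,"ry":0,"rz":0},
])

```text
time_s: 14.15
tcp_pos: [0.4973, 0.1192, 0.0892]
tcp_rot: [3.041, 0.789, 0.001]
force: [-0.5, 0.1, 0.5]
gripper_width: 0.998
gripper_force: 0.0
```

```bash
python3 -c "
from h import *
s=rep();print(totool(np.array([.4967,.1193,.065])-s['tcp_pos'])/.04)"
```

```text
14.15 tcp [0.4973 0.1192 0.0892] yawy -60.9 z [ 0. -0. -1.] F [-0.5  0.1  0.5] T [ 0.026 -0.004  0.027] w 87.9 g 0.0 j6 61.0
[-0.01089858 -0.00988216  0.60479113]
```

>>> drive_tool([
  {"gripper":88,"x":-0.01,"y":-0.01,"z":0.3,"rx":0,"ry":0,"rz":0},
  {"gripper":88,"x":0,"y":0,"z":0.3,"rx":0,"ry":0,"rz":0},
  {"gripper":50,"x":0,"y":0,"z":0,"rx":0,"ry":0,"rz":0},
  {"gripper":50,"x":0,"y":0,"z":0,"rx":0,"ry":0,"rz":0},
  {"gripper":50,"x":0,"y":0,"z":0,"rx":0,"ry":0,"rz":0},
  {"gripper":50,"x":0,"y":0,"z":0,"rx":0,"ry":0,"rz":0},
], squeeze=12)

```text
time_s: 14.9
tcp_pos: [0.4967, 0.1194, 0.0654]
tcp_rot: [3.041, 0.789, 0.001]
force: [0.3, 0.1, 1.1]
gripper_width: 0.638
gripper_force: 12.0
```

```bash
python3 -c "
from h import *
s=rep();print(totool(s['force']))"
```

```text
14.9 tcp [0.4967 0.1194 0.0654] yawy -60.9 z [ 0.001 -0.    -1.   ] F [0.3 0.1 1.1] T [ 0.019 -0.007  0.18 ] w 56.2 g 12.0 j6 61.0
[ 0.30446399  0.06116167 -1.1313343 ]
```

Clean grasp. Now I tighten clockwise.

>>> drive_tool([
  {"gripper":50,"x":0,"y":0,"z":0,"rx":0,"ry":0,"rz":0},
  {"gripper":50,"x":0,"y":0,"z":0,"rx":0,"ry":0,"rz":0},
  {"gripper":50,"x":0,"y":0,"z":0,"rx":0,"ry":0,"rz":0.5},
  {"gripper":50,"x":0,"y":0,"z":0,"rx":0,"ry":0,"rz":0.5},
  {"gripper":50,"x":0,"y":0,"z":0,"rx":0,"ry":0,"rz":0.5},
  {"gripper":50,"x":0,"y":0,"z":0,"rx":0,"ry":0,"rz":0.5},
  {"gripper":50,"x":0,"y":0,"z":0,"rx":0,"ry":0,"rz":0.5},
  {"gripper":50,"x":0,"y":0,"z":0,"rx":0,"ry":0,"rz":0.5},
  {"gripper":50,"x":0,"y":0,"z":0,"rx":0,"ry":0,"rz":0.5},
  {"gripper":50,"x":0,"y":0,"z":0,"rx":0,"ry":0,"rz":0.5},
], squeeze=60)

```text
time_s: 16.15
tcp_pos: [0.4967, 0.1195, 0.0654]
tcp_rot: [-3.127, 0.303, -0.001]
force: [-0.0, 1.6, 2.9]
gripper_width: 0.63
gripper_force: 59.9
```

```bash
python3 -c "
from h import *
s=rep();print(totool(s['force']))"
```

```text
16.15 tcp [0.4967 0.1195 0.0654] yawy -101.1 z [ 0.001  0.    -1.   ] F [-0.   1.6  2.9] T [0.153 0.092 0.342] w 55.5 g 59.9 j6 101.0
[-0.30564556 -1.56710644 -2.88417243]
```

>>> drive_tool([
  {"gripper":50,"x":0,"y":0,"z":0,"rx":0,"ry":0,"rz":0.4},
  {"gripper":50,"x":0,"y":0,"z":0,"rx":0,"ry":0,"rz":0.4},
  {"gripper":50,"x":0,"y":0,"z":0,"rx":0,"ry":0,"rz":0.4},
  {"gripper":50,"x":0,"y":0,"z":0,"rx":0,"ry":0,"rz":0.4},
])

```text
time_s: 16.65
tcp_pos: [0.4967, 0.1196, 0.0654]
tcp_rot: [-3.054, 0.734, -0.001]
force: [0.4, 1.9, 3.3]
gripper_width: 0.63
gripper_force: 59.9
```

```bash
python3 -c "
from h import *
s=rep();print(totool(s['force']))"
```

```text
16.65 tcp [0.4967 0.1196 0.0654] yawy -117.0 z [ 0.001  0.    -1.   ] F [0.4 1.9 3.3] T [0.277 0.049 0.445] w 55.5 g 59.9 j6 117.0
[-0.55109888 -1.86402525 -3.28121854]
```

>>> drive_tool([
  {"gripper":50,"x":0,"y":0,"z":0,"rx":0,"ry":0,"rz":0.15},
  {"gripper":50,"x":0,"y":0,"z":0,"rx":0,"ry":0,"rz":0.15},
  {"gripper":50,"x":0,"y":0,"z":0,"rx":0,"ry":0,"rz":0.15},
])

```text
time_s: 17.02
tcp_pos: [0.4967, 0.1196, 0.0654]
tcp_rot: [-3.023, 0.853, -0.001]
force: [-0.1, 2.9, 5.4]
gripper_width: 0.631
gripper_force: 60.0
```

```bash
python3 -c "
from h import *
s=rep();print(totool(s['force']))"
```

```text
17.02 tcp [0.4967 0.1196 0.0654] yawy -121.5 z [ 0.001  0.    -1.   ] F [-0.1  2.9  5.4] T [0.482 0.074 0.532] w 55.5 g 60.0 j6 122.0
[-1.66129209 -2.43515507 -5.35579583]
```

>>> drive_tool([
  {"gripper":50,"x":0,"y":0,"z":0,"rx":0,"ry":0,"rz":0.1},
  {"gripper":50,"x":0,"y":0,"z":0,"rx":0,"ry":0,"rz":0.1},
])

```text
time_s: 17.27
tcp_pos: [0.4966, 0.1196, 0.0654]
tcp_rot: [-3.008, 0.904, -0.001]
force: [-0.1, 4.0, 5.0]
gripper_width: 0.632
gripper_force: 60.3
```

```bash
python3 -c "
from h import *
s=rep();print(totool(s['force']))"
```

```text
17.27 tcp [0.4966 0.1196 0.0654] yawy -123.5 z [ 0.001  0.    -1.   ] F [-0.1  4.   5. ] T [0.589 0.07  1.068] w 55.7 g 60.3 j6 124.0
[-2.29940688 -3.33344259 -5.04390484]
```

Torque jumped to 1.07 N·m, well above the 0.5 friction, so the ring is on its dead stop. I release and retract.

>>> drive_tool([
  {"gripper":50,"x":0,"y":0,"z":0,"rx":0,"ry":0,"rz":0.05},
  {"gripper":88,"x":0,"y":0,"z":0,"rx":0,"ry":0,"rz":0},
  {"gripper":88,"x":0,"y":0,"z":0,"rx":0,"ry":0,"rz":0},
  {"gripper":88,"x":0,"y":0,"z":0,"rx":0,"ry":0,"rz":0},
  {"gripper":88,"x":0,"y":0,"z":-0.5,"rx":0,"ry":0,"rz":0},
  {"gripper":88,"x":0,"y":0,"z":-1,"rx":0,"ry":0,"rz":0},
  {"gripper":88,"x":0,"y":0,"z":-1,"rx":0,"ry":0,"rz":0},
  {"gripper":88,"x":0,"y":0,"z":-1,"rx":0,"ry":0,"rz":0},
  {"gripper":88,"x":0,"y":0,"z":-1,"rx":0,"ry":0,"rz":0},
  {"gripper":88,"x":0,"y":0,"z":0,"rx":0,"ry":0,"rz":0},
])

```text
time_s: 18.52
tcp_pos: [0.4974, 0.1193, 0.2476]
tcp_rot: [-3.003, 0.917, -0.008]
force: [0.4, 0.2, 0.4]
gripper_width: 0.997
gripper_force: 0.0
```

```bash
python3 -c "
from h import *
rep()
c=read_camera('scene'); cv2.imwrite('pics/f3.png',crop(c,170,215,210,110,3.8)[:,:798])"
```

```text
18.52 tcp [0.4974 0.1193 0.2476] yawy -124.0 z [ 0.005 -0.    -1.   ] F [0.4 0.2 0.4] T [0.071 0.013 0.016] w 87.9 g 0.0 j6 124.0
```

View pics/f3.png

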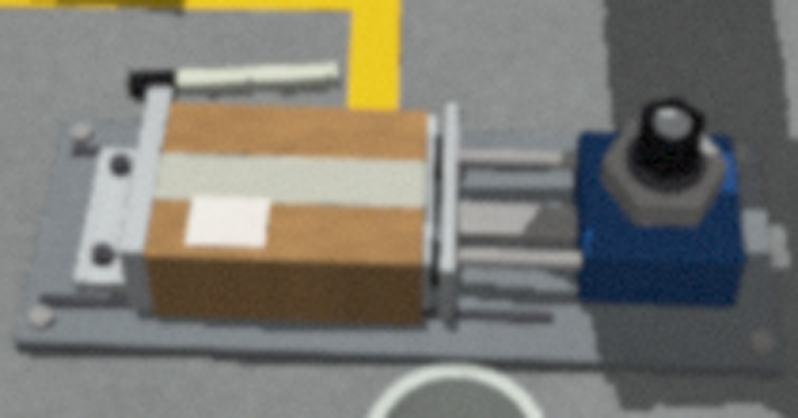

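The carton sits flush between the fence face (430,215) and the end plate (150,215). The ring (665,175) is back in its original orientation, and the robot is clear.

```bash
python3 -c "
from rig import close_job
print(close_job())"
```

```text
the job is handed in; nothing more can be done
None
```

I set the length stop and handed the job in at about 18.5 s. The ring was slackened 60° and turned back to its dead stop. The carton is against the end plate, nipped at roughly 10–11 N by knob torque; I had no direct force reading.

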